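# Index the rotary board holder to its next hole

### The job

Bring the next board of the panel round on the rotary holder: swing its clamp lever fully open, press the indexing plunger in and turn the table counterclockwise (seen from above) to the next hole, a quarter turn on, let the plunger spring out into that hole, and swing the clamp lever fully back to lock the table. Do it all by pushing with the fingertips: grip and lift nothing, never force the table round while it is clamped, do not touch the circuit panel, and leave the other things on the bench where they are.

Things in the scene. Friction and masses are not known exactly. Their poses are not given: they have to be found in the camera images.
- base: Fixed grey round base of the rotary holder, flange 190 mm across. Its origin lies on the table's upright turning axis, at the bench surface. It carries a fixed steel index plate (250 mm across, top 56 mm above the bench) with four holes at 90 degrees, 112 mm from the axis. In the base's own frame (x, y level, z up) the plunger starts at 120 degrees from the base's x axis, and the next hole is at 210 degrees.
- table (a joint): Angle of the turning table, rad: 0 at the start (plunger in its first hole), growing counterclockwise seen from above; the next hole is at +1.571. The table is an aluminium plate 190 x 228 mm, top 68 mm above the bench (locating blocks to 75 mm); its corners sweep a circle of 150 mm radius. It turns easily when the clamp is open and the plunger is pressed in, and stops where it is left.
- plunger (a joint): Travel of the plunger, m: 0 = sprung out (locked if it stands in a hole), 0.013 = fully pressed in. Pressed more than 0.009 m it frees the table. Let go between two holes it stays about 0.008 m in, until it meets a hole and springs out. The pin has 1.5 mm play in its hole and a rounded end that finds the hole from about 2 mm off (0.02 rad of the table).
- plunger_top (a point): Centre of the floor of the black dished head of the indexing plunger, 104 mm above the bench when sprung out. The head is 53 mm across; its dish is about 44 mm across inside and 5 mm deep, so a fingertip in the dish can press it straight down and also carry it sideways. It is mounted on a lug of the table, 137 mm from the turning axis, and travels round with the table. The spring needs about 5 N to start and 10 N to push it fully in.
- clamp (a joint): Angle of the clamp lever, rad: 0 = clamped, 0.9 = fully open (stop at both ends). The lever swings level; its angle grows clockwise seen from above, and stays where it is left. The clamp grips the table below about 0.5 and leaves it free above 0.7.
- lever_knob (a point): Centre of the top of the black upright cylindrical knob (20 mm across) at the end of the clamp lever, 70 mm above the bench; the knob's grip goes from 24 to 70 mm above the bench, over a flat lever bar whose top is 20 mm above the bench. Pushed sideways with 3 to 8 N it swings on a level arc of 105 mm radius about point lever_pivot.
- lever_pivot (a point): Centre of the top of the clamp lever's pivot, 31 mm above the bench, under the index plate, at -y of the base's axis (80 mm from it, in the base's frame). The lever swings about the upright axis through it.
- panel: Green circuit panel of 2 x 2 boards, 185 x 222 mm, parts on it up to 19 mm high. It lies loose on the table between low locating blocks. Origin: centre of its underside, 68 mm above the bench. Not to be touched or lifted; it rides round with the table.
- terminal: Loose green terminal block, 12 x 38 x 11 mm, on the bench to the right of the holder. Bystander. Origin: centre of its underside.
- capacitor: Loose black capacitor, 10 x 35 x 10 mm, on the bench to the right of the holder. Bystander. Origin: centre of its underside.
- driver: Loose screwdriver, 178 mm long, on the bench to the left of the holder. Bystander. Origin: centre of its underside.
- bottle: Cleaner bottle with a spout, 55 mm across, 122 mm high, on the bench to the left of the holder. Bystander. Origin: centre of its underside.

How it is judged:
By the outcome, as a careful person would: the job done as asked, in the order asked, and still so for the second after the job is handed in, with the robot touching nothing.
It also fails if it takes over 64 s, if anything falls off the work surface, if the arm or the gripper's body presses on something with over 40 N, if the wrist force passes 120 N, or if a joint passes its speed limit or range.

### The arm

A 6-joint arm with a two-finger parallel gripper is mounted at the origin on a cart in front of the work surface, level with it; the furniture and walls round the work are solid. World frame = base frame: x ahead of the robot, y to its left, z up, the work surface at z = 0. Lengths are in mm, angles in rad, forces in N, time in s.
With the tool pointing down it reaches from about 350 to 875 mm from the base axis. Payload 4.2 kg.
Tool frame: the origin (TCP) lies on the centre line of the jaws, within the pads' length; the fingertips stand 19 mm ahead of it and the grasp point (between the pads) is the TCP (nose_length is the distance from the TCP to the fingertips, in mm); x points along the fingers, y is the direction in which the jaws open and shut, and the axes are right-handed (so a half turn about x gives the same grasp; the last joint's range is limited). The gripper opens to 85 mm and grips with 20 to 120 N. Pads are 22 mm wide; open, the fingers measure 114 mm over their backs; the gripper's body (76 mm by 85 mm) begins 54 mm behind the grasp point. The pads swing forward as they close: fully open they stand 13 mm farther back than shut.
Start: joints at [1.53, 0.385, 0.008, 0, -1.194, -0.259], TCP at [184.548, 597.111, 250.312] pointing down, gripper open.
Joint ranges: [-3.14, 3.14], [-1.21, 2.06], [-1.07, 1.41], [-3.16, 2.05], [-2.99, -0.16], [-3.1, 3.1]. Speed limits (rad/s): [2.79, 2.79, 3.14, 3.14, 3.14, 3.14].

### API

Orientations are given as [roll, pitch, yaw] about the fixed x, y, z axes, in that order (R = Rz(yaw) Ry(pitch) Rx(roll)).
In Python, from rig import get_obs, camera, get_calibration, finish_job, nose_length gives the robot as it stands.
- The arm moves only by the tool arm_command, never from a script. Its arguments are lists of equal length, an entry for each row: "delta_pos": the shift along the tool's x, y, z in mm, a list of three; "turn": the turn about the tool's x in rad; "jaw": the finger opening in mm, from 0 to 85.4. In form: {"delta_pos": [[dx, dy, dz], ...], "turn": [turn, ...], "jaw": [jaw, ...]}. A call has 1 to 20 rows; each row shifts and turns the pose as measured when the row begins, along the tool's axes as they then stand; what a row does not reach is not made up. A row lasts 1/8 s, in which the tool goes at most 62.5 mm and 10.7 degrees, less where a joint would pass 70% of its speed; a pose out of reach is approached as far as the arm can. A call is refused whole if a number of a shift passes 62.5 or a number of a turn 0.188, either way. A call with a gripper value outside its range is refused whole. The fingers move at their own pace and stop on an object; the grip force is fixed at half the most. Time passes only in rows, so rows that do not move let the fingers close. It gives the time, the measured TCP pose, the force and the opening at its end, in the units of the state.
- get_obs(): the state, without advancing time (a new reading comes with each control period).
- camera(name): name is "scene" or "top" or "wrist"; returns the picture (400x640x3 uint8, red, green, blue); there is no depth.
- get_calibration(name): a dict with "fx", "fy", "cx", "cy" (pixels), "T" (4x4, takes a point from camera to world coordinates); the wrist camera has in their place "T_tool_cam" (4x4, takes a point from camera to tool coordinates, whose origin is the TCP and whose axes are the tool frame's). Camera axes: x right, y up, looking along -z (the intrinsics and any distortion apply to the point x, -y, -z); pixel columns grow to the right and rows downward; lengths in mm; the calibration is good to about 2 mm. A picture is of the moment at which its call begins: read the wrist's pose just before it. get_calibration takes no time and is no camera call.
- finish_job(): hands the job in, once; it reports no verdict.
The state is a dict: "t": time; "joints": joint angles; "qd": joint speeds; "joint_efforts": joint torques, N m; "tool_pos": TCP position; "eef_rot": TCP orientation; "force": force on the tool from outside, world axes, zero at the start; "wrist_torque": the same for the moment, N m; "width": finger opening in mm.
Only numpy, scipy, OpenCV 4.12 (cv2) and the standard library are available. Lean on these libraries where they do the work, as an engineer would, in place of code of your own. Each camera call takes 0.05 s, during which the arm holds its last target. There are 200 camera calls.

## Working session

There is one attempt and no reset: what is moved stays moved. The work goes in short steps, Python scripts to look and compute and a tool call to move; the robot and the scene stay as the last step left them, time stands still between calls to the robot, and variables do not carry over. Pictures are saved under pics/ and viewed, about 8 in all and at most 12, crops included, and the job is handed in when it is done.

Besides the shell and the picture viewer there is one more tool, called after "Emit:" by a JSON object that holds its "api" and its "payload". arm_command: Moves the arm, as the interface text tells. Its arguments: {"type":"object","properties":{"delta_pos":{"type":"array","items":{"type":"array","items":{"type":"number"}}},"turn":{"type":"array","items":{"type":"number"}},"jaw":{"type":"array","items":{"type":"number"}}},"required":["delta_pos","turn","jaw"]}

```bash
mkdir -p pics; ls; python3 - <<'E'
from rig import *
import cv2, numpy as np
o=get_obs(); print({k:np.round(v,3) for k,v in o.items()}, nose_length if not callable(nose_length) else nose_length())
for n in("scene","top"):
    c=camera(n); cv2.imwrite(f"pics/{n}0.png",c[:,:,::-1]); k=get_calibration(n); print(n,{a:np.round(b,3).tolist() for a,b in k.items()})
print(get_calibration("wrist"))
E
```

```text
pics
{'t': np.float64(0.0), 'joints': array([ 1.53 ,  0.386,  0.007, -0.   , -1.194, -0.259]), 'qd': array([-0.001, -0.   ,  0.   ,  0.   , -0.002,  0.   ]), 'joint_efforts': array([ 0.0000e+00, -3.9229e+01,  1.8840e+01,  4.1860e+00, -5.0000e-03,
        0.0000e+00]), 'tool_pos': array([184.406, 596.601, 249.202]), 'eef_rot': array([ 1.629,  1.569, -1.813]), 'force': array([ 0.22 , -0.343, -0.508]), 'wrist_torque': array([0.052, 0.022, 0.007]), 'width': np.float64(85.013)} 19.0
scene {'fx': 391.944, 'fy': 391.944, 'cx': 320.523, 'cy': 197.412, 'T': [[0.516, 0.475, -0.712, -233.246], [-0.856, 0.306, -0.416, -430.496], [0.02, 0.825, 0.565, 696.7], [0.0, 0.0, 0.0, 1.0]]}
top {'fx': 403.906, 'fy': 403.906, 'cx': 326.194, 'cy': 197.167, 'T': [[0.077, 0.971, -0.226, 268.911], [-0.997, 0.076, -0.014, 22.355], [0.003, 0.227, 0.974, 1189.181], [0.0, 0.0, 0.0, 1.0]]}
{'fx': 279.1148405932826, 'fy': 279.1148405932826, 'cx': 317.33063471198096, 'cy': 199.61190008085373, 'T_tool_cam': array([[-1.02124869e-03,  2.86279286e-01, -9.58145671e-01,
        -1.23090676e+02],
       [ 9.99999478e-01,  2.80481597e-04, -9.82055349e-04,
        -4.69346331e-01],
       [-1.23998760e-05, -9.58146175e-01, -2.86279423e-01,
        -7.31241869e+01],
       [ 0.00000000e+00,  0.00000000e+00,  0.00000000e+00,
         1.00000000e+00]])}
```

View pics/top0.png

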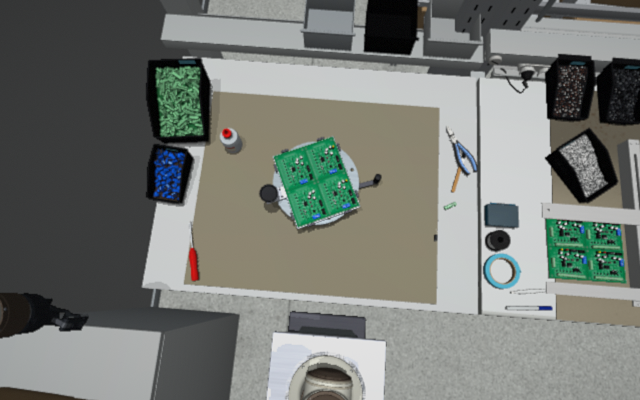

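View pics/scene0.png

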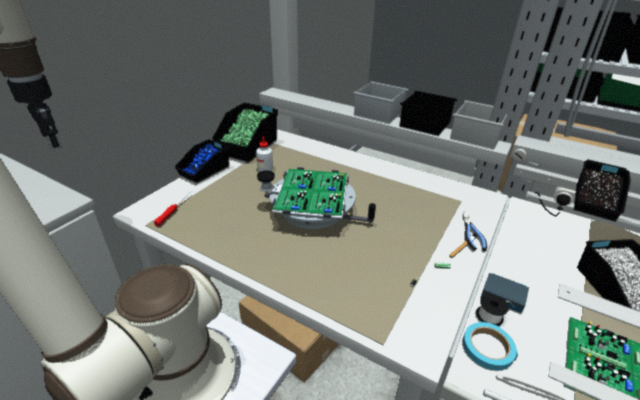

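```bash
cat > h.py <<'E'
import numpy as np, cv2
from rig import *
def ray(n,p):
    k=get_calibration(n); T=np.array(k["T"])
    d=T[:3,:3]@np.array([(p[0]-k["cx"])/k["fx"],-(p[1]-k["cy"])/k["fy"],-1]); return T[:3,3],d
def onz(n,p,z):
    o,d=ray(n,p); return (o+d*(z-o[2])/d[2])[:2]
def proj(n,P):
    k=get_calibration(n); T=np.array(k["T"]); c=T[:3,:3].T@(np.array(P,float)-T[:3,3])
    return np.array([k["cx"]+k["fx"]*c[0]/-c[2], k["cy"]-k["fy"]*c[1]/-c[2]])
def blobs(img,mask,box,mn=15):
    m=np.zeros(img.shape[:2],np.uint8); x0,y0,x1,y1=box; m[y0:y1,x0:x1]=mask[y0:y1,x0:x1]
    n,l,s,c=cv2.connectedComponentsWithStats(m.astype(np.uint8))
    return [(s[i].tolist(),c[i].round(1).tolist(),l==i) for i in range(1,n) if s[i][4]>=mn]
E
python3 - <<'E'
from h import *
t=cv2.imread("pics/top0.png"); s=cv2.imread("pics/scene0.png")
for im,n,b in((t,"top",(250,125,400,240)),(s,"scene",(245,155,390,240))):
    dark=im.max(2)<60
    for st,c,_ in blobs(im,dark,b): print(n,"dark",st,c)
    h=cv2.cvtColor(im,cv2.COLOR_BGR2HSV); g=((h[...,0]>50)&(h[...,0]<80)&(h[...,1]>120)).astype(np.uint8)
    g=cv2.morphologyEx(g,cv2.MORPH_CLOSE,np.ones((7,7)))
    for st,c,l in blobs(im,g,b,500):
        cn=cv2.findContours(l.astype(np.uint8),0,2)[0][0]; bx=cv2.boxPoints(cv2.minAreaRect(cn)); hull=cv2.approxPolyDP(cv2.convexHull(cn),4,True)[:,0]
        print(n,"panel",st,c,hull.tolist()); print(onz(n,hull.mean(0),70), [onz(n,p,70).round(0).tolist() for p in hull])
a=cv2.resize(t[130:235,250:400],None,fx=5,fy=5,interpolation=cv2.INTER_CUBIC); cv2.imwrite("pics/tc.png",a)
a=cv2.resize(s[150:240,240:390],None,fx=5,fy=5,interpolation=cv2.INTER_CUBIC); cv2.imwrite("pics/sc.png",a)
E
```

```text
top dark [373, 174, 8, 11, 60] [376.4, 179.2]
top dark [260, 185, 17, 17, 240] [268.2, 193.0]
top dark [351, 198, 4, 6, 15] [352.7, 200.3]
top panel [274, 137, 85, 90, 4676] [315.4, 181.3] [[331, 137], [358, 204], [298, 226], [274, 157]]
[574.05285747  73.71371701] [[712.0, 39.0], [516.0, -53.0], [440.0, 111.0], [637.0, 199.0]]
scene dark [245, 155, 11, 8, 62] [249.1, 157.6]
scene dark [258, 171, 16, 12, 164] [265.5, 176.2]
scene dark [309, 180, 4, 8, 18] [310.6, 183.7]
scene dark [340, 181, 3, 9, 15] [340.7, 185.6]
scene dark [303, 199, 4, 10, 22] [304.9, 204.1]
scene dark [336, 202, 3, 10, 21] [337.3, 207.4]
scene dark [367, 204, 8, 19, 104] [371.0, 212.5]
scene dark [283, 211, 7, 3, 18] [286.1, 212.2]
scene dark [280, 215, 7, 8, 18] [282.6, 218.4]
scene dark [324, 215, 6, 3, 17] [326.5, 216.1]
scene dark [343, 214, 9, 9, 49] [346.6, 217.5]
scene panel [273, 169, 73, 46, 2575] [311.6, 191.5] [[289, 169], [345, 174], [340, 214], [273, 208]]
[570.27731592  69.0105552 ] [[639.0, 197.0], [708.0, 34.0], [518.0, -53.0], [444.0, 114.0]]
```

View pics/tc.png

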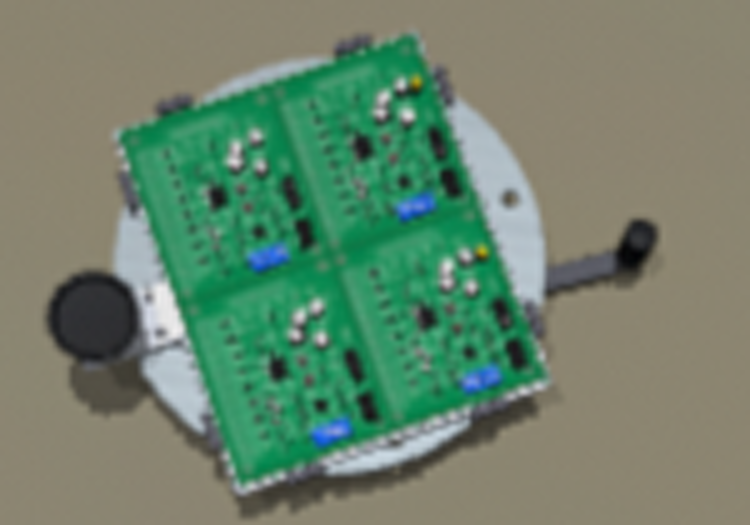

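View pics/sc.png

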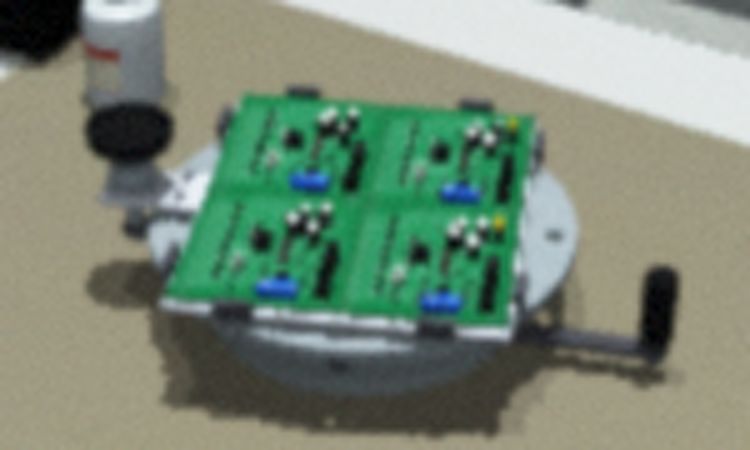

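```bash
python3 - <<'E'
from h import *
from scipy.optimize import least_squares
def tri(a,b):
    o1,d1=ray("top",a);o2,d2=ray("scene",b)
    A=np.c_[d1,-d2];k=np.linalg.lstsq(A,o2-o1,rcond=None)[0];p,q=o1+k[0]*d1,o2+k[1]*d2
    return ((p+q)/2).round(1),np.linalg.norm(p-q).round(1)
for nm,a,b,z in(("plunger",(268.6,193.2),(265.6,176.1),108),("knob",(378,177),(372,204.8),70),("hole1",(351.7,169.5),(350.5,196.9),56),("hole2",(329.5,217.9),(307.9,222.9),56)):
    print(nm,tri(a,b),onz("top",a,z).round(1),onz("scene",b,z).round(1))
obs=[("top",(268.6,193.2),137,120,108),("scene",(265.6,176.1),137,120,108)]
for h,a,b in((0,(351.7,169.5),(350.5,196.9)),(1,(329.5,217.9),(307.9,222.9))):
    ang=[300,210][h]
    obs+=[("top",a,112,ang,56),("scene",b,112,ang,56)]
def P(v,r,ang,z): t=v[2]+np.radians(ang); return [v[0]+r*np.cos(t),v[1]+r*np.sin(t),z]
f=lambda v:np.concatenate([proj(n,P(v,r,a,z))-p for n,p,r,a,z in obs])
s=least_squares(f,[572,72,-.45]);v=s.x;print(v,s.fun.round(1))
print("pl",P(v,137,120,104),"end",P(v,137,210,104),"pivot",P(v,80,-90,31))
pv=np.array(P(v,80,-90,0)[:2])
k=least_squares(lambda t:np.concatenate([proj(n,[*(pv+105*np.array([np.cos(t[0]),np.sin(t[0])])),70])-p for n,p in(("top",(378,177)),("scene",(372,204.8)))]),[-1.5])
print("knobang",k.x,k.fun, [ (pv+105*np.array([np.cos(k.x[0]-d),np.sin(k.x[0]-d)])).round(1).tolist() for d in(0,.45,.9)])
E
```

```text
plunger (array([520.6, 196.9, 104.1]), np.float64(2.2)) [519.  197.1] [516.4 192. ]
knob (array([ 600.6, -106.6,   70.9]), np.float64(3.0)) [ 600.1 -105.4] [ 603.2 -107.2]
hole1 (array([621.4, -30.2,  57.2]), np.float64(2.6)) [621.  -29.1] [624.1 -30.3]
hole2 (array([477.2,  24. ,  34.2]), np.float64(2.3)) [472.5  24.9] [454.6   8.2]
[ 5.73445672e+02  6.95347189e+01 -9.01296862e-02] [ 1.1  1.2 -0.6 -0.1  1.   0.2 -0.   0.8  0.8  0.3 -1.  -5.1]
pl [np.float64(515.9027168118294), np.float64(193.86415344182564), 104] end [np.float64(449.11623748685895), np.float64(11.991763620348557), 104] pivot [np.float64(566.2450552818092), np.float64(-10.140566622022135), 31]
knobang [-1.22231417] [ 1.21306168 -0.59005397  0.38111657  0.37454485] [[602.1, -108.8], [555.6, -114.6], [511.2, -99.6]]
```

Emit:
{"api": "arm_command", "payload": {"delta_pos": [[0, 0, 0], [0, 0, 0], [0, 40, -33], [0, 40, -33], [0, 40, -33], [0, 40, -33], [0, 40, -33], [0, 40, -33], [0, 40, -33], [0, 40, -33], [0, 40, -33], [0, 40, -33], [0, 0, 0]], "turn": [-0.15, -0.15, 0, 0, 0, 0, 0, 0, 0, 0, 0, 0, 0], "jaw": [0, 0, 0, 0, 0, 0, 0, 0, 0, 0, 0, 0, 0]}}

```text
t: 1.72
tool_pos: [526.2, 186.0, 244.5]
eef_rot: [1.046, 1.557, -2.084]
force: [-0.0, 0.3, -0.7]
width: -0.2
```

```bash
cat >> h.py <<'E'
from scipy.spatial.transform import Rotation
def wray(p,o):
    k=get_calibration("wrist"); R=Rotation.from_euler("xyz",o["eef_rot"]).as_matrix(); T=np.array(k["T_tool_cam"])
    c=np.array([(p[0]-k["cx"])/k["fx"],-(p[1]-k["cy"])/k["fy"],-1])
    return R@T[:3,3]+o["tool_pos"], R@T[:3,:3]@c
def wz(p,o,z):
    a,d=wray(p,o); return (a+d*(z-a[2])/d[2])[:2].round(1)
def wproj(P,o):
    k=get_calibration("wrist"); R=Rotation.from_euler("xyz",o["eef_rot"]).as_matrix(); T=np.array(k["T_tool_cam"])
    q=T[:3,:3].T@(R.T@(np.array(P,float)-o["tool_pos"])-T[:3,3]); return np.array([k["cx"]-k["fx"]*q[0]/q[2],k["cy"]+k["fy"]*q[1]/q[2]])
E
python3 - <<'E'
from h import *
o=get_obs(); im=camera("wrist")[:,:,::-1].copy(); cv2.imwrite("pics/w0.png",im); print(o["tool_pos"],o["eef_rot"])
for st,c,_ in blobs(im,im.max(2)<60,(0,0,640,400),150): print(st,c,wz(c,o,108),wz(c,o,70))
print(wproj([516,194,104],o),wproj([602,-108,70],o))
E
```

```text
[526.21397432 185.97916218 244.51460196] [ 1.04556197  1.55705038 -2.08380969]
[0, 0, 114, 37, 3099] [54.8, 17.6] [671.6 396.5] [682. 427.]
[0, 38, 106, 307, 12906] [49.2, 173.3] [544.4 434.7] [536.2 470.7]
[485, 53, 19, 23, 268] [493.9, 64.0] [642.9  35.6] [649.1  13.1]
[490, 80, 18, 21, 266] [498.3, 90.0] [622.3  27.6] [625.6   3.9]
[399, 93, 15, 21, 176] [405.5, 103.1] [610.5 107.8] [612.   95.9]
[536, 104, 72, 19, 971] [578.4, 113.0] [604.1 -48.7] [604.6 -83.6]
[405, 118, 15, 19, 200] [411.9, 127.2] [590.   99.8] [588.5  86.8]
[509, 157, 17, 19, 218] [516.6, 166.0] [555.7  -3.5] [549.1 -31.7]
[277, 171, 54, 53, 2217] [303.4, 197.3] [523.1 197.9] [511.8 199.3]
[512, 178, 17, 19, 210] [520.0, 186.8] [535.5 -11.4] [526.  -40.7]
[434, 209, 15, 18, 164] [441.2, 217.7] [503.1  60.7] [488.8  41.9]
[64, 236, 508, 164, 45454] [316.0, 346.9] [342.4 183.8] [304.6 183. ]
[307.52612149 203.06744013] [600.97692246 115.98318713]
```

View pics/w0.png

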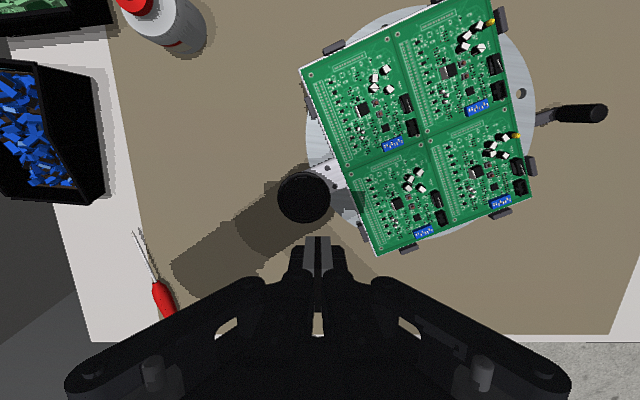

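```bash
python3 - <<'E'
from h import *
from scipy.optimize import least_squares
o=dict(tool_pos=np.array([526.214,185.979,244.515]),eef_rot=[1.04556,1.55705,-2.08381])
pj=lambda n,P: wproj(P,o)/1.5 if n=="wrist" else proj(n,P)
W=lambda a:(a[0]/1.5,a[1]/1.5)
obs=[("top",(268.6,193.2),137,120,108),("scene",(265.6,176.1),137,120,108),("wrist",W((303.4,197.3)),137,120,108),
("top",(351.7,169.5),112,300,56),("scene",(350.5,196.9),112,300,56),("wrist",W((521.5,93)),112,300,56),("top",(329.5,217.9),112,210,56)]
def P(v,r,ang,z): t=v[2]+np.radians(ang); return [v[0]+r*np.cos(t),v[1]+r*np.sin(t),z]
s=least_squares(lambda v:np.concatenate([pj(n,P(v,r,a,z))-p for n,p,r,a,z in obs]),[572,72,-.1],loss="soft_l1");v=s.x
print(v,s.fun.round(1));print(wz((521.5,93),o,56),wz((598,112),o,70))
for a in range(120,211,15): print(a,np.round(P(v,137,a,0),1))
pv=np.array(P(v,80,-90,0)[:2])
kn=[("top",(378,177)),("scene",(372,204.8)),("wrist",W((598,112)))]
k=least_squares(lambda t:np.concatenate([pj(n,[*(pv+105*np.array([np.cos(t[0]),np.sin(t[0])])),70])-p for n,p in kn]),[-1.2])
print(pv,k.x,k.fun.round(1),[(pv+105*np.array([np.cos(k.x[0]-d),np.sin(k.x[0]-d)])).round(1).tolist() for d in(0,.3,.6,.9)])
print(wproj([526.2-19*.014,186,225.5],o))
E
```

```text
[ 5.77740741e+02  7.21840436e+01 -1.03274699e-01] [ 0.1 -1.  -0.3 -1.3  0.5  0.8  0.4 -0.8 -0.2  0.1 -0.   0.5 -0.5 -1.1]
[624.1 -30. ] [ 605.9 -103.7]
120 [521.8 197.3   0. ]
135 [491.4 178.5   0. ]
150 [466.8 152.6   0. ]
165 [449.8 121.1   0. ]
180 [441.5  86.3   0. ]
195 [442.5  50.6   0. ]
210 [452.7  16.3   0. ]
[569.49344384  -7.38970893] [-1.22827663] [ 0.4 -1.5 -0.  -0.4  1.4  0.8] [[604.8, -106.3], [574.0, -112.3], [542.8, -108.9], [513.9, -96.5]]
[317.27728057 252.17457617]
```

Emit:
{"api": "arm_command", "payload": {"delta_pos": [[0, 42, -16.5], [0, 42, -16.5], [0, 42, -16.5], [0, 42, -16.5], [0, 42, -16.5], [0, 42, -16.5], [0, 42, -16.5], [0, 0, 0], [40, 0, 0], [40, 0, 0], [0, 0, 0]], "turn": [0, 0, 0, 0, 0, 0, 0, 0, 0, 0, 0], "jaw": [0, 0, 0, 0, 0, 0, 0, 0, 0, 0, 0]}}

```text
t: 3.15
tool_pos: [645.9, -98.8, 163.4]
eef_rot: [0.696, 1.557, -2.412]
force: [0.9, -0.9, 0.3]
width: -0.2
```

Emit:
{"api": "arm_command", "payload": {"delta_pos": [[33, 4, 1], [33, 3, 1], [30, 0, 0], [2, 0, 0]], "turn": [0.015, 0.015, 0, 0], "jaw": [0, 0, 0, 0]}}

```text
t: 3.65
tool_pos: [648.7, -101.5, 72.7]
eef_rot: [1.896, 1.56, -1.233]
force: [0.7, 0.8, 0.2]
width: 0.4
```

Emit:
{"api": "arm_command", "payload": {"delta_pos": [[10, 5, 6], [2, 2, 6], [0, 0, 8], [0, 0.5, 8], [0, 0.5, 8], [0, 0.5, 8]], "turn": [0, 0, 0, 0, 0, 0], "jaw": [0, 0, 0, 0, 0, 0]}}

```text
t: 4.4
tool_pos: [609.7, -110.8, 67.6]
eef_rot: [2.679, 1.544, -0.447]
force: [4.2, -1.8, -0.5]
width: 0.1
```

Emit:
{"api": "arm_command", "payload": {"delta_pos": [[2, 0, 8], [1, 0, 8], [0.5, 0, 8], [0.5, -1, 8], [0.5, -1, 8], [0.5, -2, 8], [0.5, -3, 8]], "turn": [0, 0, 0, 0, 0, 0, 0], "jaw": [0, 0, 0, 0, 0, 0, 0]}}

```text
t: 5.28
tool_pos: [562.5, -106.4, 65.9]
eef_rot: [2.852, 1.515, -0.269]
force: [5.7, -2.9, -0.2]
width: -0.2
```

Emit:
{"api": "arm_command", "payload": {"delta_pos": [[0.5, -3, 8], [0.5, -3, 8], [0.5, -3, 8], [0.5, -2, 7]], "turn": [0, 0, 0, 0], "jaw": [0, 0, 0, 0]}}

```text
t: 5.78
tool_pos: [536.1, -95.3, 65.2]
eef_rot: [2.911, 1.5, -0.206]
force: [5.4, 1.9, 4.8]
width: -0.4
```

Emit:
{"api": "arm_command", "payload": {"delta_pos": [[0, -1, 5], [0, -1, 5]], "turn": [0, 0], "jaw": [0, 0]}}

```text
t: 6.02
tool_pos: [535.1, -92.6, 67.6]
eef_rot: [2.967, 1.478, -0.145]
force: [13.4, -5.9, -4.1]
width: -0.1
```

Emit:
{"api": "arm_command", "payload": {"delta_pos": [[0, 0, -12], [0, 0, -12], [-40, 0, -4], [-40, 0, -4], [-30, 0, -4], [0, -42, 0], [0, -42, 0], [0, -42, 0], [0, -42, 0], [0, -42, 0], [0, -42, 0], [0, -38, 0], [0, 0, 0]], "turn": [0, 0, 0, 0, 0, 0, 0, 0, 0, 0, 0, 0, 0], "jaw": [0, 0, 0, 0, 0, 0, 0, 0, 0, 0, 0, 0, 0]}}

```text
t: 7.65
tool_pos: [540.9, 206.4, 167.2]
eef_rot: [2.627, 1.525, -0.495]
force: [0.0, -0.7, -0.4]
width: -0.2
```

```bash
python3 - <<'E'
from h import *
o=get_obs(); im=camera("wrist")[:,:,::-1].copy(); t=camera("top")[:,:,::-1].copy()
print(o["tool_pos"],o["eef_rot"],o["force"])
R=Rotation.from_euler("xyz",o["eef_rot"]).as_matrix(); print(R.round(3)); tip=o["tool_pos"]+19*R[:,0]; print("tip",tip)
for st,c,_ in blobs(im,im.max(2)<60,(150,50,520,300),800): print(st,c,wz(c,o,108))
print(wproj([521.8,197.3,108],o),wproj(tip,o))
cv2.imwrite("pics/w1.png",im[:300]); cv2.imwrite("pics/t1.png",cv2.resize(t[130:235,240:400],None,fx=4,fy=4))
cv2.imwrite("pics/c1.png",np.vstack([im[:300],cv2.resize(t[135:205,240:400],(640,280))]))
E
```

```text
[540.86673126 206.42701106 167.22121348] [ 2.62718358  1.52491277 -0.49496836] [ 0.03514187 -0.68948361 -0.42286226]
[[ 0.04   0.019 -0.999]
 [-0.022 -1.    -0.02 ]
 [-0.999  0.023 -0.04 ]]
tip [541.63362105 206.01305391 148.24121033]
[200, 216, 235, 84, 7370] [320.8, 271.8] [507.1 202.1]
[327.88822017 253.41333184] [317.7249194  251.92548775]
```

View pics/c1.png

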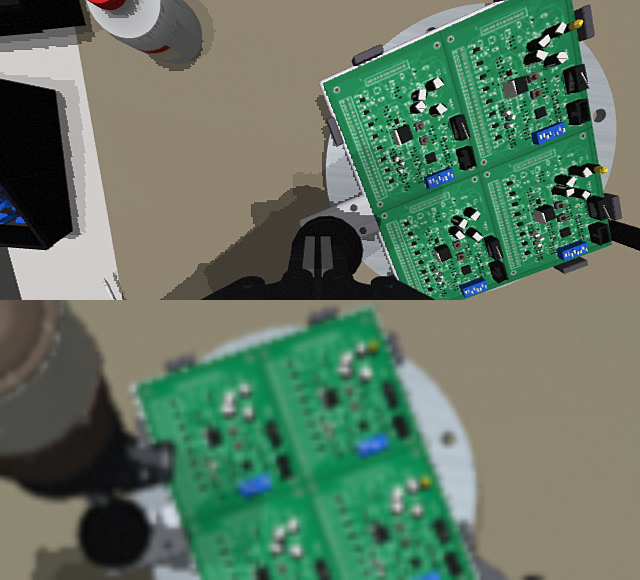

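Emit:
{"api": "arm_command", "payload": {"delta_pos": [[0, 8, 21.5], [25, 0, 0], [0, 0, 0]], "turn": [0, 0, 0], "jaw": [0, 0, 0]}}

```text
t: 8.12
tool_pos: [518.7, 191.2, 140.6]
eef_rot: [2.527, 1.527, -0.602]
force: [-0.7, -0.3, -0.0]
width: -0.1
```

```bash
cat >> h.py <<'E'
def st():
    o=get_obs(); R=Rotation.from_euler("xyz",o["eef_rot"]).as_matrix(); print("tip",(o["tool_pos"]+19*R[:,0]).round(1),"F",np.round(o["force"],1),"t",o["t"]); print(R.round(3)); return o,R
E
python3 -c "
from h import *
st()"
```

```text
tip [519.4 190.7 121.7] F [-0.7 -0.3 -0. ] t 8.125
[[ 0.036  0.012 -0.999]
 [-0.025 -1.    -0.013]
 [-0.999  0.025 -0.036]]
```

Emit:
{"api": "arm_command", "payload": {"delta_pos": [[0, -7, -2], [8, 0, 0], [0, 0, 0]], "turn": [0, 0, 0], "jaw": [0, 0, 0]}}

```text
t: 8.5
tool_pos: [522.3, 197.9, 133.9]
eef_rot: [2.576, 1.526, -0.555]
force: [-0.5, -0.1, 0.2]
width: -0.0
```

```bash
python3 -c "
from h import *
st()"
```

```text
tip [523.  197.5 114.9] F [-0.5 -0.1  0.2] t 8.5
[[ 0.038  0.01  -0.999]
 [-0.024 -1.    -0.011]
 [-0.999  0.024 -0.038]]
```

Within 1–2 mm of the dish centre; press down.

Emit:
{"api": "arm_command", "payload": {"delta_pos": [[6, 0, 1], [6, 0, 0.5], [5, 0, 0.5], [4, 0, 0.2], [4, 0, 0.2], [4, 0, 0.2]], "turn": [0, 0, 0, 0, 0, 0], "jaw": [0, 0, 0, 0, 0, 0]}}

```text
t: 9.25
tool_pos: [526.1, 200.1, 110.1]
eef_rot: [2.79, 1.516, -0.336]
force: [-2.5, -0.7, 15.8]
width: -0.0
```

```bash
python3 -c "
from h import *
st()"
```

```text
tip [527.  199.7  91.1] F [-2.5 -0.7 15.8] t 9.25
[[ 0.052  0.015 -0.999]
 [-0.018 -1.    -0.016]
 [-0.998  0.019 -0.052]]
```

Emit:
{"api": "arm_command", "payload": {"delta_pos": [[3.5, 3.3, 7.3], [3.5, 3.6, 7.1], [3.5, 4, 6.9], [3.5, 4.4, 6.7]], "turn": [0, 0, 0, 0], "jaw": [0, 0, 0, 0]}}

```text
t: 9.75
tool_pos: [514.6, 194.2, 110.3]
eef_rot: [-3.127, 1.477, 0.041]
force: [-0.4, 3.1, 15.0]
width: 0.1
```

```bash
cat >> h.py <<'E'
def ax(C=(577.74,72.18)):
    o,R=st(); p=o["tool_pos"]+19*R[:,0]-[*C,0]; print("r",np.hypot(p[0],p[1]).round(1),"ang",np.degrees(np.arctan2(p[1],p[0])).round(1))
E
python3 -c "
from h import *
ax()"
```

```text
tip [516.4 194.3  91.4] F [-0.4  3.1 15. ] t 9.75
[[ 0.093  0.026 -0.995]
 [ 0.004 -1.    -0.026]
 [-0.996 -0.001 -0.093]]
r 136.6 ang 116.7
```

Emit:
{"api": "arm_command", "payload": {"delta_pos": [[1.5, 4.5, 9], [1.5, 5, 8.7], [1.5, 5.4, 8.4], [1.5, 5.8, 8.2]], "turn": [0, 0, 0, 0], "jaw": [0, 0, 0, 0]}}

```text
t: 10.25
tool_pos: [491.8, 178.9, 111.1]
eef_rot: [-3.019, 1.448, 0.157]
force: [1.5, 0.5, 8.8]
width: 0.1
```

```bash
python3 -c "
from h import *
ax()"
```

```text
tip [494.1 179.2  92.3] F [1.5 0.5 8.8] t 10.25
[[ 0.121  0.035 -0.992]
 [ 0.019 -0.999 -0.033]
 [-0.992 -0.015 -0.122]]
r 135.8 ang 128.0
```

Emit:
{"api": "arm_command", "payload": {"delta_pos": [[1.5, 6, 8], [1.5, 6.4, 7.7], [1.5, 6.8, 7.3], [1.5, 7.2, 6.9], [1.5, 7.5, 6.5], [1.5, 7.8, 6]], "turn": [0, 0, 0, 0, 0, 0], "jaw": [0, 0, 0, 0, 0, 0]}}

```text
t: 11.0
tool_pos: [467.0, 148.4, 110.6]
eef_rot: [-2.898, 1.4, 0.29]
force: [-5.3, 3.6, 14.8]
width: -0.3
```

```bash
python3 -c "
from h import *
ax()"
```

```text
tip [470.1 149.3  91.9] F [-5.3  3.6 14.8] t 11.0
[[ 0.163  0.049 -0.985]
 [ 0.049 -0.998 -0.042]
 [-0.985 -0.041 -0.165]]
r 132.4 ang 144.4
```

Emit:
{"api": "arm_command", "payload": {"delta_pos": [[0.5, 6.2, 7.2], [0.5, 6.7, 6.8], [0.6, 7.1, 6.3], [0.7, 7.7, 5.4], [0.8, 8.1, 4.8], [0.8, 8.4, 4.2]], "turn": [0, 0, 0, 0, 0, 0], "jaw": [0, 0, 0, 0, 0, 0]}}

```text
t: 11.75
tool_pos: [450.7, 113.4, 111.8]
eef_rot: [-2.845, 1.353, 0.354]
force: [-2.9, 1.8, 9.0]
width: -0.2
```

```bash
python3 -c "
from h import *
ax()"
```

```text
tip [454.6 114.8  93.3] F [-2.9  1.8  9. ] t 11.75
[[ 0.203  0.064 -0.977]
 [ 0.075 -0.996 -0.05 ]
 [-0.976 -0.063 -0.207]]
r 130.3 ang 160.9
```

Emit:
{"api": "arm_command", "payload": {"delta_pos": [[0.6, 7.1, 7.1], [0.7, 7.7, 6.7], [0.9, 8.2, 5.3], [1, 8.5, 4.8]], "turn": [0, 0, 0, 0], "jaw": [0, 0, 0, 0]}}

```text
t: 12.25
tool_pos: [444.5, 90.2, 112.2]
eef_rot: [-2.819, 1.311, 0.39]
force: [-0.1, 0.1, 8.8]
width: -0.3
```

```bash
python3 - <<'E'
from h import *
ax(); t=camera("top")[:,:,::-1].copy()
cv2.imwrite("pics/t2.png",cv2.resize(t[130:235,240:400],None,fx=4.5,fy=4.5,interpolation=cv2.INTER_CUBIC))
E
```

```text
tip [449.   92.   93.8] F [-0.1  0.1  8.8] t 12.25
[[ 0.238  0.077 -0.968]
 [ 0.098 -0.994 -0.055]
 [-0.966 -0.081 -0.244]]
r 130.3 ang 171.2
```

View pics/t2.png

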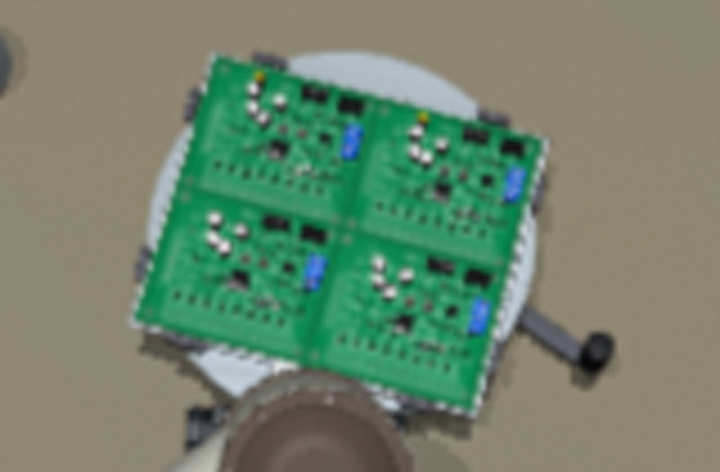

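```bash
cat >> h.py <<'E'
def pang(t):
    h=cv2.cvtColor(t,cv2.COLOR_BGR2HSV); g=((h[...,0]>50)&(h[...,0]<80)&(h[...,1]>120)).astype(np.uint8)
    g=cv2.morphologyEx(g,cv2.MORPH_CLOSE,np.ones((7,7)))
    l=max(blobs(t,g,(240,120,400,240),500),key=lambda b:b[0][4])[2]
    c=cv2.findContours(l.astype(np.uint8),0,2)[0][0][:,0]
    w=np.float32([onz("top",p,70) for p in c]); r=cv2.minAreaRect(w); b=cv2.boxPoints(r)
    e=[(b[(i+1)%4]-b[i]) for i in range(4)]; e=max(e,key=np.linalg.norm)
    print("panel ctr",np.round(r[0],1),"size",np.round(r[1],1),"long edge deg mod180",(np.degrees(np.arctan2(e[1],e[0]))%180).round(2))
E
python3 - <<'E'
from h import *
pang(cv2.imread("pics/top0.png")); pang(camera("top")[:,:,::-1].copy())
E
```

```text
panel ctr [577.3  73.8] size [223.1 183.2] long edge deg mod180 24.21
panel ctr [577.1  74.1] size [220.1 185.7] long edge deg mod180 79.72
```

Emit:
{"api": "arm_command", "payload": {"delta_pos": [[1, 8.7, 4], [1, 8.9, 3.4], [1.1, 9.1, 2.9], [1.2, 9.2, 2.3], [1.3, 9.2, 1.8]], "turn": [0, 0, 0, 0, 0], "jaw": [0, 0, 0, 0, 0]}}

```text
t: 12.98
tool_pos: [446.6, 50.8, 110.8]
eef_rot: [-2.815, 1.275, 0.402]
force: [-5.7, -0.6, 17.3]
width: 0.0
```

```bash
python3 - <<'E'
from h import *
ax(); pang(camera("top")[:,:,::-1].copy())
E
```

```text
tip [451.7  53.   92.6] F [-5.7 -0.6 17.3] t 12.975
[[ 0.268  0.089 -0.959]
 [ 0.114 -0.992 -0.06 ]
 [-0.957 -0.093 -0.276]]
r 127.5 ang -171.3
panel ctr [577.2  72.9] size [185.1 221.4] long edge deg mod180 95.66
```

Emit:
{"api": "arm_command", "payload": {"delta_pos": [[0.2, 9.3, 2.2], [0.3, 9.4, 1.9], [0.5, 9.4, 1.5]], "turn": [0, 0, 0], "jaw": [0, 0, 0]}}

```text
t: 13.4
tool_pos: [452.9, 25.9, 112.8]
eef_rot: [-2.821, 1.249, 0.403]
force: [-0.1, 1.5, 9.1]
width: -0.3
```

```bash
python3 - <<'E'
from h import *
ax(); pang(camera("top")[:,:,::-1].copy())
E
```

```text
tip [458.5  28.3  94.8] F [-0.1  1.5  9.1] t 13.4
[[ 0.291  0.096 -0.952]
 [ 0.124 -0.99  -0.062]
 [-0.949 -0.1   -0.3  ]]
r 127.1 ang -159.8
panel ctr [577.2  73.3] size [185.2 220.8] long edge deg mod180 106.63
```

Emit:
{"api": "arm_command", "payload": {"delta_pos": [[-3.3, 0, -1], [-0.5, 4, -1], [0, 4, -1], [0, 4, -1]], "turn": [0, 0, 0, 0], "jaw": [0, 0, 0, 0]}}

```text
t: 13.95
tool_pos: [458.6, 13.8, 117.7]
eef_rot: [-2.82, 1.244, 0.404]
force: [-0.6, 0.8, 4.6]
width: 0.1
```

```bash
python3 - <<'E'
from h import *
ax(); pang(camera("top")[:,:,::-1].copy())
E
```

```text
tip [464.2  16.2  99.7] F [-0.6  0.8  4.6] t 13.95
[[ 0.296  0.098 -0.95 ]
 [ 0.126 -0.99  -0.062]
 [-0.947 -0.102 -0.305]]
r 126.6 ang -153.8
panel ctr [576.9  73.3] size [185.6 220.4] long edge deg mod180 110.9
```

Emit:
{"api": "arm_command", "payload": {"delta_pos": [[2.5, 0, 0], [0.5, 3.5, -0.8], [0.5, 3.5, -0.8]], "turn": [0, 0, 0], "jaw": [0, 0, 0]}}

```text
t: 14.38
tool_pos: [463.6, 5.9, 115.9]
eef_rot: [-2.827, 1.241, 0.397]
force: [-1.6, 0.1, 7.7]
width: 0.2
```

```bash
python3 - <<'E'
from h import *
ax(); pang(camera("top")[:,:,::-1].copy())
E
```

```text
tip [469.2   8.3  97.9] F [-1.6  0.1  7.7] t 14.375
[[ 0.299  0.098 -0.949]
 [ 0.125 -0.99  -0.062]
 [-0.946 -0.1   -0.308]]
r 125.9 ang -149.5
panel ctr [577.2  73.5] size [185.7 220. ] long edge deg mod180 115.25
```

Emit:
{"api": "arm_command", "payload": {"delta_pos": [[-3, 0, -1], [-3, 0, -1]], "turn": [0, 0], "jaw": [0, 0]}}

```text
t: 14.68
tool_pos: [464.1, 4.6, 122.7]
eef_rot: [-2.828, 1.24, 0.395]
force: [-5.7, 4.8, 9.4]
width: 0.2
```

```bash
python3 - <<'E'
from h import *
ax(); pang(camera("top")[:,:,::-1].copy())
E
```

```text
tip [469.8   7.  104.7] F [-5.7  4.8  9.4] t 14.675
[[ 0.299  0.097 -0.949]
 [ 0.125 -0.99  -0.061]
 [-0.946 -0.1   -0.309]]
r 126.1 ang -148.9
panel ctr [576.9  73.5] size [185.2 219.8] long edge deg mod180 115.49
```

Emit:
{"api": "arm_command", "payload": {"delta_pos": [[-3, -2, -1], [-5, -2, -2], [-15, 0, -4], [-30, 0, -9], [-30, 0, -9], [0, 0, 0]], "turn": [0, 0, 0, 0, 0, 0], "jaw": [0, 0, 0, 0, 0, 0]}}

```text
t: 15.48
tool_pos: [459.8, -1.7, 210.1]
eef_rot: [-2.827, 1.25, 0.395]
force: [-0.1, -0.3, 0.7]
width: -0.2
```

```bash
python3 - <<'E'
from h import *
ax(); t=camera("top")[:,:,::-1].copy(); pang(t); s=camera("scene")[:,:,::-1].copy()
o=get_obs(); w=camera("wrist")[:,:,::-1].copy()
v=np.vstack([w[:240],np.hstack([cv2.resize(t[135:235,250:390],(320,229)),cv2.resize(s[155:245,240:390],(320,229))])]); cv2.imwrite("pics/c3.png",v)
cv2.imwrite("pics/w3.png",w);cv2.imwrite("pics/s3.png",s)
a=np.radians(-.10327*57.2958+210); 
for z in(100,108): print(z,wproj([577.7+137*np.cos(a),72.2+137*np.sin(a),z],o),proj("scene",[577.7+137*np.cos(a),72.2+137*np.sin(a),z]))
for n,im in(("w",w),("s",s)):
    for st_,c,_ in blobs(im,im.max(2)<60,(0,0,640,400) if n=="w" else (240,150,400,250),100 if n=="s" else 1200): print(n,st_,c)
E
```

```text
tip [465.4   0.6 192.1] F [-0.1 -0.3  0.7] t 15.475
[[ 0.291  0.095 -0.952]
 [ 0.121 -0.991 -0.062]
 [-0.949 -0.097 -0.3  ]]
r 133.2 ang -147.5
panel ctr [576.3  73.4] size [186.9 221.3] long edge deg mod180 114.32
100 [308.09529692 244.33107094] [304.87238737 208.83005024]
108 [306.89086136 245.72994769] [304.86459403 206.31334167]
w [64, 215, 508, 185, 46469] [317.0, 343.3]
s [240, 150, 16, 12, 169] [247.2, 154.9]
s [287, 150, 48, 30, 731] [312.4, 160.4]
s [296, 201, 19, 15, 213] [305.3, 207.8]
s [348, 219, 10, 21, 123] [352.9, 228.6]
```

View pics/c3.png

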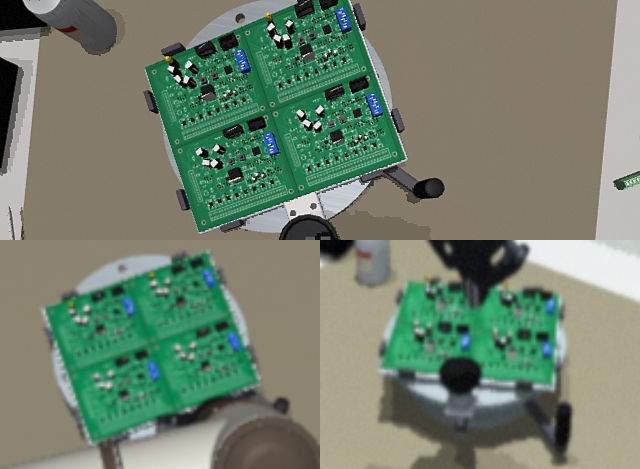

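```bash
python3 - <<'E'
from h import *
o=get_obs(); w=cv2.imread("pics/w3.png")
for st_,c,_ in blobs(w,w.max(2)<60,(405,165,450,205),50): print(st_,c,wz(c,o,70))
print(wz((432,186),o,68),wproj([513.9,-96.5,70],o))
s=cv2.imread("pics/s3.png"); print(onz("scene",(354,221),70))
E
```

```text
[405, 178, 39, 21, 527] [427.5, 188.4] [513.  -89.5]
[515.8 -94.1] [435.11460334 188.06530479]
[511.03813587 -98.37769074]
```

Emit:
{"api": "arm_command", "payload": {"delta_pos": [[-3.8, 35.5, 0.6], [-3.8, 35.5, 0.6], [-3.8, 35.5, 0.6], [0, 0, 0], [28, 3, 9], [28, 3, 9], [0, 0, 0]], "turn": [0, 0, 0, 0, 0, 0, 0], "jaw": [0, 0, 0, 0, 0, 0, 0]}}

```text
t: 16.5
tool_pos: [457.0, -111.0, 137.5]
eef_rot: [-2.801, 1.274, 0.422]
force: [-0.5, -0.4, 0.3]
width: -0.5
```

```bash
python3 - <<'E'
from h import *
st()
E
```

```text
tip [ 462.1 -108.7  119.3] F [-0.5 -0.4  0.3] t 16.5
[[ 0.267  0.094 -0.959]
 [ 0.12  -0.991 -0.064]
 [-0.956 -0.098 -0.276]]
```

Emit:
{"api": "arm_command", "payload": {"delta_pos": [[23, 2, 4], [23, 2, 4], [21, 2, 4], [0, 0, 0]], "turn": [0, 0, 0, 0], "jaw": [0, 0, 0, 0]}}

```text
t: 17.0
tool_pos: [466.7, -107.8, 70.9]
eef_rot: [-2.81, 1.271, 0.418]
force: [0.4, -0.1, 0.6]
width: -0.3
```

```bash
python3 - <<'E'
from h import *
st()
E
```

```text
tip [ 471.8 -105.5   52.8] F [ 0.4 -0.1  0.6] t 17.0
[[ 0.27   0.1   -0.958]
 [ 0.12  -0.99  -0.07 ]
 [-0.955 -0.096 -0.279]]
```

Emit:
{"api": "arm_command", "payload": {"delta_pos": [[3, 1.4, -8.5], [3, 1.4, -8.5], [3, 1.4, -8.5], [3, 1.5, -8.5], [3, 1.5, -8.5], [3, 1.5, -8.5]], "turn": [0, 0, 0, 0, 0, 0], "jaw": [0, 0, 0, 0, 0, 0]}}

```text
t: 17.75
tool_pos: [513.9, -113.2, 67.6]
eef_rot: [-2.781, 1.289, 0.448]
force: [-5.5, -3.6, 2.0]
width: 0.2
```

```bash
python3 - <<'E'
from h import *
st()
E
```

```text
tip [ 518.6 -110.9   49.4] F [-5.5 -3.6  2. ] t 17.75
[[ 0.251  0.1   -0.963]
 [ 0.12  -0.99  -0.071]
 [-0.961 -0.098 -0.26 ]]
```

Emit:
{"api": "arm_command", "payload": {"delta_pos": [[2.5, 1, -8.6], [2.5, 1, -8.6], [2.5, 1, -8.6], [2.5, 0.6, -8.6], [2.5, 0.3, -8.6], [2.3, 0.3, -8.6]], "turn": [0, 0, 0, 0, 0, 0], "jaw": [0, 0, 0, 0, 0, 0]}}

```text
t: 18.5
tool_pos: [564.4, -114.3, 64.5]
eef_rot: [-2.757, 1.302, 0.469]
force: [-3.0, -1.8, 1.0]
width: 0.3
```

```bash
python3 - <<'E'
from h import *
st()
E
```

```text
tip [ 568.9 -112.    46.2] F [-3.  -1.8  1. ] t 18.5
[[ 0.237  0.096 -0.967]
 [ 0.12  -0.99  -0.069]
 [-0.964 -0.1   -0.246]]
```

Emit:
{"api": "arm_command", "payload": {"delta_pos": [[1.8, 0, -8], [1.8, -0.5, -8], [1.6, -0.5, -7], [1.5, -0.5, -6]], "turn": [0, 0, 0, 0], "jaw": [0, 0, 0, 0]}}

```text
t: 19.0
tool_pos: [583.2, -109.5, 61.7]
eef_rot: [-2.687, 1.327, 0.539]
force: [-16.7, -3.9, 10.0]
width: 0.3
```

```bash
python3 - <<'E'
from h import *
st()
E
```

```text
tip [ 587.1 -107.1   43.2] F [-16.7  -3.9  10. ] t 19.0
[[ 0.207  0.095 -0.974]
 [ 0.124 -0.99  -0.07 ]
 [-0.97  -0.106 -0.217]]
```

Emit:
{"api": "arm_command", "payload": {"delta_pos": [[1, 0, -6], [0, 0, 0], [-2, 0, 12], [-3, 0, 15], [-3, 2, 15], [-40, 0, 0], [-40, 0, 0], [-40, 0, 0], [-20, 0, 40], [-20, 0, 0], [0, 0, 0]], "turn": [0, 0, 0, 0, 0, 0, 0, 0, 0, 0, 0], "jaw": [0, 0, 0, 0, 0, 0, 0, 0, 0, 0, 0]}}

```text
t: 20.38
tool_pos: [465.2, -138.2, 213.0]
eef_rot: [-2.677, 1.329, 0.549]
force: [0.6, 0.1, -0.9]
width: -0.0
```

```bash
python3 - <<'E'
from h import *
st(); t=camera("top")[:,:,::-1].copy(); s=camera("scene")[:,:,::-1].copy(); pang(t)
cv2.imwrite("pics/c4.png",np.hstack([cv2.resize(t[110:260,170:470],(440,220)),cv2.resize(s[140:240,240:400],(352,220))]))
for n,im,b in(("top",t,(360,165,400,200)),("scene",s,(360,190,390,235)),("scene",s,(285,190,325,225))):
    for a,c,_ in blobs(im,im.max(2)<60,b,30): print(n,a,c)
o=get_obs()
E
```

```text
tip [ 469.1 -135.8  194.6] F [ 0.6  0.1 -0.9] t 20.375
[[ 0.204  0.096 -0.974]
 [ 0.125 -0.99  -0.071]
 [-0.971 -0.107 -0.214]]
panel ctr [577.6  73.7] size [186.1 220.5] long edge deg mod180 114.99
top [374, 174, 7, 6, 32] [377.2, 176.6]
scene [368, 204, 7, 18, 97] [371.0, 212.3]
scene [297, 201, 18, 15, 211] [305.3, 207.8]
```

View pics/c4.png

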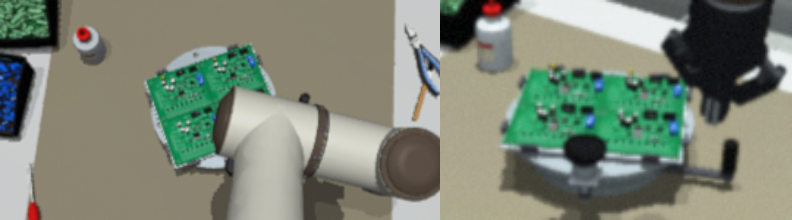

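```bash
python3 -c "
from rig import *
print(finish_job())"
```

```text
the job is handed in; nothing more can be done
None
```

The next board is round: the table has turned a quarter turn counterclockwise, the plunger is in its hole, and the clamp lever is closed again. I handed the job in at about 20 s of the 64 s. All of it was done by pushing with the closed fingertips, in the order you asked.

- **Lever:** I pushed it open until the force rose at its stop. After the turn I pushed it back to its closed stop, reaching about 17 N. In the scene camera the knob is back within a fraction of a pixel of where it started.
- **Table:** The panel's edge measures about 90 to 91° from its start angle; the camera readings scatter by about 1°. The panel's centre did not move within that error.
- **Plunger:** When I raised the fingertip about 7 mm at the new hole, the head followed and kept pushing up with about 9 N. In the scene image its height fits fully sprung out, though that picture is coarse: 8 mm of travel is only about 2.5 pixels.
- **Other things on the bench:** The arm is clear, about 190 mm above the bench with no force on it. The bottle, and as much of the screwdriver as shows, look undisturbed. The terminal block and capacitor were not in the last picture, so I did not check them; the tool stayed well away from both.

**Tool tilt:** The tool tilted by up to about 0.33 rad while pushing. It was still tilted by about 0.24 rad at the end. I saw no contact with the panel.

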